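Change day: bin the worn toothbrush head

TASK

Take the worn orange brush head off its electric toothbrush - give it a clear twist to loosen it before it comes up out of its socket - and throw it away: push the bin's sprung flap inwards and keep it held open while you put the head through, then let go inside and come back out so that the flap closes. Leave the blue toothbrush alone and everything else where it stands.

Things in the scene. Friction and masses are not known exactly. Their poses are not given: they have to be found in the camera images.
- worn_head: the worn brush head (white, orange band, splayed orange bristles), loose, about 15 g, 80 mm long. Origin: centre of the foot of its shank; z runs along it to the brush end, x away from the bristles. From the foot: round shank 12 mm diameter to 14 mm, square grip sleeve to 54, neck 8 mm diameter to 70, brush end 67 to 80 mm (13 wide in y, bristles reaching 13 mm to -x). Starts with the axes of stand
- sleeve_mid (a point): point on the axis of the worn head, 36 mm above its foot, in the grip sleeve (15 x 15 mm, faces square to x and y, 14 to 54 mm above the foot); axes as worn_head
- stand: the worn head's toothbrush: white handle, orange strip, fixed upright on a round charging base (72 mm diameter, 22 mm high). Origin: centre of the base's underside, z up, same x as the head at first. Handle 30 mm diameter, topped by a round socket collar, also 30 mm diameter
- socket (a point): centre of the socket floor in the stand, 165 mm above its origin; the collar rises 12 mm above it. The head's foot stands here, its shank held by friction between two sprung rubber pads in the collar (about 4 to 7 N to pull straight out, under 0.1 N m to turn, by any amount); it is free once raised 14 mm
- bin: round white bin, fixed, 220 mm diameter, hollow, walls 4 mm, floor 6 mm. Origin: centre of its underside, z up, front at -x. Its flat top is 250 mm high for x > 0; in front of that the top slopes down at 45 degrees to 140 mm high at the front. In the slope is the mouth, filled by a grey flap
- mouth (a point): centre of the mouth, on the outer face of the slope: x -38, y 0, z 212 mm in the bin's frame; axes as bin; straight in is (0.707, 0, -0.707). The mouth is 120 mm wide (y) and 85 mm down the slope, from x -8, z 242 to x -68, z 182 mm
- shelf_edge (a point): middle of the lower front edge of a clear shelf over the back of the bin, part of it: x -28, y 0, z 320 mm in the bin's frame. The shelf, 290 mm wide in y and 8 mm thick, covers x -28 to +132 mm, on thin legs at y +-135 mm, jar and soap on it up to 385 mm high. It stops an upright gripper above the mouth: slant the tool 25 to 45 degrees, down and away from the robot
- flap (a joint): flap angle, rad: 0 shut, flush in the slope; grows to 1.4 as it swings into the bin about a hinge along the mouth's upper edge. A spring shuts it (0.14 N m at 0, 0.26 N m at 1 rad; 2 to 5 N where it is pushed) when nothing holds it. Flap 116 x 82 x 3 mm
- tray: loose stainless tray 110 x 170 mm, rim 18 mm high, nail clipper in it. Origin: centre of the underside
- clipper: loose chrome nail clipper 58 x 13 x 15 mm lying in the tray. Origin: centre of the underside
- denture_cup: loose aqua lidded cup, 88 mm diameter, 86 mm high. Origin: centre of the underside
- hairbrush: loose brown hairbrush, lying along its x axis from -105 to +115 mm, 60 mm wide, 33 mm high. Origin: under it, on the surface
- soap_pump: loose green soap pump, 64 mm diameter, 173 mm high. Origin: centre of the underside
- cream_jar: loose white jar, 60 mm diameter, 50 mm high. Origin: centre of the underside

How it is judged:
By the outcome, as a careful person would: the job done as asked, in the order asked, and still so for the second after the job is handed in, with the robot touching nothing.
It also fails if it takes over 46 s, if anything falls off the work surface, if the arm or the gripper's body presses on something with over 40 N, if the wrist force passes 120 N, or if a joint passes its speed limit or range.

ROBOT

A 6-joint arm with a two-finger parallel gripper is mounted at the origin on the work surface. World frame = base frame: x ahead of the robot, y to its left, z up, the work surface at z = 0. Lengths are in mm, angles in degrees, forces in N, time in s.
With the tool pointing down it reaches from about 300 to 875 mm from the base axis. Payload 6.4 kg.
Tool frame: the origin (TCP) lies midway between the tips of the shut fingers; the grasp point (between the pads) lies env.pinch_z behind it (env.pinch_z is the distance from the TCP to the grasp point, in mm); x points along the fingers, y is the direction in which the jaws open and shut, and the axes are right-handed (so a half turn about x gives the same grasp; the last joint's range is limited). The gripper opens to 88 mm and grips with 3 to 60 N. Pads are 18 mm wide; open, the fingers measure 123 mm over their backs; the gripper's body (75 mm by 187 mm) begins 45 mm behind the grasp point.
Start: joints at [51.434, 10.359, 92.074, -0, 77.567, -11.82], TCP at [258.759, 513.503, 238.714] pointing down, gripper open.
Joint ranges: [-171.53, 171.53], [-51.25, 118.39], [17.06, 147.69], [-65.23, 245.23], [0, 150.52], [-178.68, 178.68]. Speed limits (degrees/s): [147.25, 147.25, 172.46, 180, 180, 180].

INTERFACE

Orientations are given as a 3x3 rotation matrix whose columns are the frame's x, y, z axes.
In Python, from bench import monitor, viewer, hand_in, env gives the robot as it stands.
- The arm moves only by the tool carry_out, never from a script. Its argument "plan" is a list of rows, each a list of 7 numbers: the shift along the tool's x, y, z in m, then the turn, a rotation vector about the tool's x, y, z in degrees, then the finger opening in m, from 0 to 0.0881. A call has exactly 5 rows; each row is the pose to reach, as a shift and turn from the pose commanded when the call began, along the tool's axes at that moment; what a row does not reach only later rows make up. A row lasts 1/8 s, in which the tool goes at most 62.5 mm and 10.7 degrees, less where a joint would pass 70% of its speed; a pose out of reach is approached as far as the arm can. A call with a gripper value outside its range is refused whole. The fingers move at their own pace and stop on an object; the grip force is fixed at half the most. Time passes only in rows, so rows that repeat a pose let the fingers close, or fill a call up. It gives the time, the measured TCP pose, the force and the opening at its end, in the units of the state.
- monitor.state(): the state, without advancing time (a new reading comes with each control period).
- viewer.camera(name): name is "scene" or "side" or "wrist"; returns (picture, depth): 400x640x3 uint8, blue, green, red; 400x640 float32, mm along the optical axis (not along the pixel's ray), 0 where there is no reading.
- viewer.camera_info(name): a dict with "mtx" (3x3 intrinsics, pixels), "k1" (the pictures are not rectified: a ray, as slopes to the right and down, at radius r is drawn at 1 + k1 r^2 times it, then the intrinsics apply), "R" (3x3) and "t" (3): a world point X has camera coordinates R X + t. Camera axes: x right, y down, z forward; pixel columns grow to the right and rows downward; lengths in mm; the calibration is good to about 2 mm. A picture is of the moment at which its call begins: read the wrist's pose just before it. camera_info takes no time and is no camera call; for the wrist camera it gives the pose at the moment of the call.
- hand_in(): hands the job in, once; it reports no verdict.
The state is a dict: "time": time; "q": joint angles; "joint_vel": joint speeds; "joint_torque": joint torques, N m; "tcp_pos": TCP position; "eef_rot": TCP orientation; "wrist_force": force on the tool from outside, world axes, zero at the start; "ft_torque": the same for the moment, N m; "opening": finger opening in mm.
Only numpy, scipy, OpenCV 4.12 (cv2) and the standard library are available. Lean on these libraries where they do the work, as an engineer would, in place of code of your own. Each camera call takes 0.05 s, during which the arm holds its last target. There are 200 camera calls.

## Working session

There is one attempt and no reset: what is moved stays moved. The work goes in short steps, Python scripts to look and compute and a tool call to move; the robot and the scene stay as the last step left them, time stands still between calls to the robot, and variables do not carry over. Pictures are saved under pics/ and viewed, about 8 in all and at most 12, crops included, and the job is handed in when it is done.

Besides the shell and the picture viewer there is one more tool, called after "Emit:" as a command line: name --pt "numbers of a row" for each row, then --argument value for the rest. carry_out: Moves the arm, as the interface text tells. Its arguments: {"type":"object","properties":{"plan":{"type":"array","items":{"type":"array","items":{"type":"number"}}}},"required":["plan"]}

```bash
mkdir -p pics; ls; python3 - <<'E'
from bench import monitor, viewer, env
import cv2,numpy as np
s=monitor.state(); print(s['time'],s['tcp_pos'],s['eef_rot'],s['opening'],env.pinch_z)
for n in ("scene","side"):
    p,d=viewer.camera(n); cv2.imwrite(f"pics/{n}0.png",p); np.save(f"pics/{n}0.npy",d)
    i=viewer.camera_info(n); print(n,i)
E
```

```text
pics
0.0 [258.44174691 513.06738006 237.83225919] [[-1.02704824e-03  4.50018064e-01  8.93018862e-01]
 [-1.34837976e-03  8.93017898e-01 -4.50019129e-01]
 [-9.99998564e-01 -1.66631992e-03 -3.10377211e-04]] 88.21399633493553 18.700000000000003
scene {'mtx': array([[421.06247758,   0.        , 310.68321264],
       [  0.        , 421.06247758, 208.07145994],
       [  0.        ,   0.        ,   1.        ]]), 'k1': 0.002586424686383974, 'R': array([[-3.14275010e-01,  9.49331848e-01, -5.10633485e-04],
       [ 7.83698160e-01,  2.59138564e-01, -5.64503675e-01],
       [-5.35768992e-01, -1.77809580e-01, -8.25430397e-01]]), 't': array([ 199.61600154, -323.86043663, 1753.52592663])}
side {'mtx': array([[455.21495662,   0.        , 317.29694998],
       [  0.        , 455.21495662, 201.70937042],
       [  0.        ,   0.        ,   1.        ]]), 'k1': 0.04111444928304777, 'R': array([[-0.99152208, -0.12911819,  0.01457579],
       [-0.08448907,  0.55541908, -0.82726734],
       [ 0.09871959, -0.82148533, -0.56161935]]), 't': array([ 544.70378909,  216.2916169 , 1284.34562226])}
```

View pics/scene0.png

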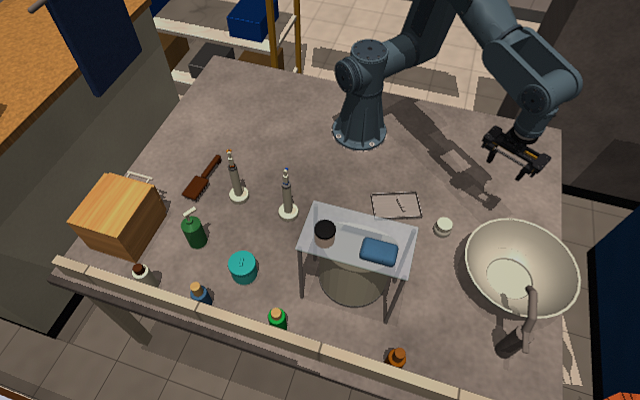

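View pics/side0.png

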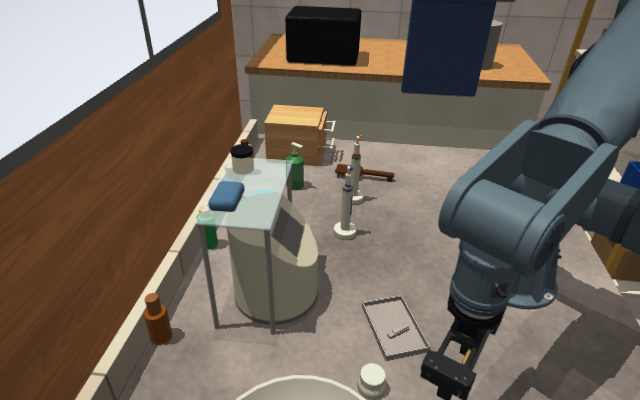

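The scene view shows the orange brush with its head tip near (231,153) and base near (239,195). The blue brush is at (286,170) and the bin at (350,270) under the shelf. In the side view the orange head is near (359,140), the blue brush at (348,200), and the flap slope at (290,225).

```bash
cat > h.py <<'E'
import numpy as np, cv2
from bench import viewer
def ray(n,uv,info=None):
    i=info or viewer.camera_info(n); K=i['mtx']
    p=cv2.undistortPoints(np.array([[uv]],float),K,np.array([i['k1'],0,0,0]))[0,0]
    R,t=np.array(i['R']),np.array(i['t'])
    return -R.T@t, R.T@np.array([p[0],p[1],1.]), i
def tri(obs):  # [(name,uv[,info])]
    A=np.zeros((3,3));b=np.zeros(3);L=[]
    for o in obs:
        c,d,_=ray(*o); d=d/np.linalg.norm(d); P=np.eye(3)-np.outer(d,d); A+=P;b+=P@c;L.append((c,P))
    X=np.linalg.solve(A,b); return X,[np.linalg.norm(P@(X-c)) for c,P in L]
def depthpt(n,uv,d,info=None):
    c,r,_=ray(n,uv,info); return c+r*d
def proj(n,X,info=None):
    i=info or viewer.camera_info(n)
    r,_=cv2.Rodrigues(np.array(i['R'])); return cv2.projectPoints(np.array(X,float).reshape(-1,3),r,np.array(i['t']),i['mtx'],np.array([i['k1'],0,0,0]))[0].reshape(-1,2)
E
python3 - <<'E'
import cv2,numpy as np
a=cv2.imread('pics/scene0.png');b=cv2.imread('pics/side0.png')
z=lambda im,x,y,w,h,f:cv2.resize(im[y:y+h,x:x+w],None,fx=f,fy=f,interpolation=cv2.INTER_CUBIC)
# 4 panels 400x300
top=np.hstack([z(a,210,145,50,60,5),z(b,335,130,50,80,3.75)[:300],z(a,285,195,140,120,2.5)])
bot=z(b,200,140,130,190,1.5)
c=np.zeros((600,800,3),np.uint8); c[:300,:top.shape[1]]=top[:, :800]; 
c2=z(b,200,150,180,100,3); c[300:600,:540]=c2
cv2.imwrite('pics/crop1.png',c)
E
```

```text
(no output)
```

View pics/crop1.png

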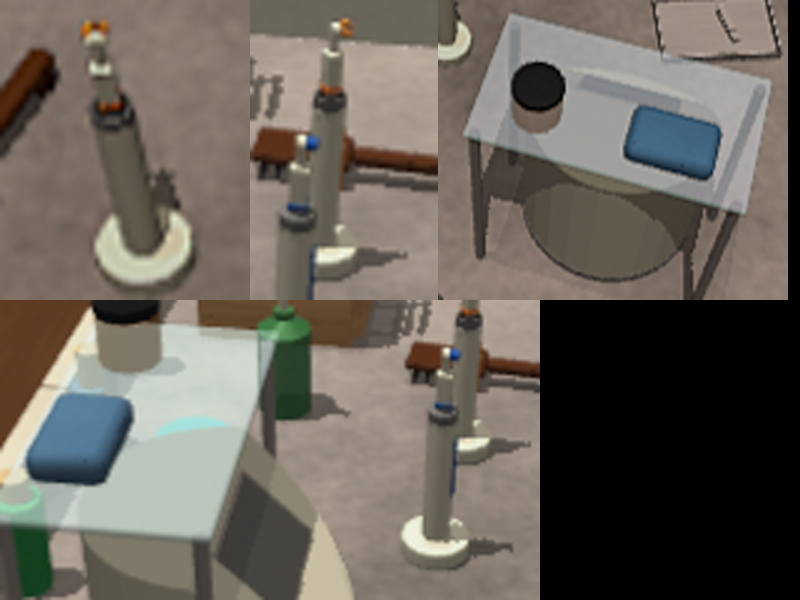

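The crop shows the orange collar ellipse centred at (232.6,166) in scene and (356,155) in side. The neck tip is at (229,152) in scene and (358,137) in side. The shelf's front corners are at (314.6,201) and (417.8,229) in scene, and its near front corner is at (270.7,227) in side. The bristles point up and to the right in side.

```bash
python3 - <<'E'
from h import *
np.set_printoptions(precision=1,suppress=True)
for nm,o in dict(collar=[("scene",(232.6,166)),("side",(356.1,155.2))],neck=[("scene",(229.2,152)),("side",(357.9,137))],
  bristle=[("scene",(229,150.8)),("side",(361,136.8))],
  bluecollar=[("scene",(285.5,185)),("side",(347.5,187))],
  base=[("scene",(238.8,194)),("side",(357.5,197))],
  sfL=[("scene",(314.6,201)),("side",(290.7,161.7))],sfR=[("scene",(417.8,229)),("side",(270.7,227.3))]).items():
    print(nm,*tri(o))
def onz(n,uv,z):
    c,d,_=ray(n,uv); return c+d*(z-c[2])/d[2]
C=[onz("scene",u,328) for u in [(314.6,201),(417.8,229),(407.8,279),(297,248.2)]]
print(np.array(C)); 
# flap plane from side depth
d=np.load('pics/side0.npy'); b=cv2.imread('pics/side0.png')
P=[];
for u in range(275,303,2):
  for v in range(200,250,2):
    if d[v,u]>0: P.append(depthpt("side",(u,v),d[v,u]))
P=np.array(P); 
import itertools
best=None;rng=np.random.default_rng(0)
for _ in range(500):
    a=P[rng.choice(len(P),3,False)]; n=np.cross(a[1]-a[0],a[2]-a[0]); 
    if np.linalg.norm(n)<1:continue
    n/=np.linalg.norm(n); k=abs((P-a[0])@n)<3
    if best is None or k.sum()>best.sum(): best=k
Q=P[best]; n=np.linalg.svd(Q-Q.mean(0))[2][2]; n*=np.sign(n[2])
np.set_printoptions(precision=3,suppress=True)
print(len(P),len(Q),n,Q.mean(0),'yaw(-n)',np.degrees(np.arctan2(-n[1],-n[0])))
# base circle of stand: depth at base
ds=np.load('pics/scene0.npy')
for uv in [(234,193),(246,195),(239,199)]: print(uv,depthpt("scene",uv,ds[uv[1],uv[0]]))
E
```

```text
collar [ 466.9 -332.8  175. ] [np.float64(1.3193235431817019), np.float64(1.3193235431817762)]
neck [ 464.8 -334.6  241.1] [np.float64(0.6036956990608247), np.float64(0.6036956990607382)]
bristle [ 456.2 -340.   238.4] [np.float64(2.346932197506574), np.float64(2.3469321975064896)]
bluecollar [ 481.6 -138.2  170. ] [np.float64(2.6885265611560625), np.float64(2.6885265611562548)]
base [ 454.3 -343.2    0.8] [np.float64(4.841557962333136), np.float64(4.841557962333142)]
sfL [621.2   6.9 325.7] [np.float64(0.24306028772557714), np.float64(0.24306028772586333)]
sfR [616.2 288.  325.3] [np.float64(4.994190408665183), np.float64(4.994190408665188)]
[[622.5   7.2 328. ]
 [623.1 290.2 328. ]
 [771.5 292.4 328. ]
 [775.7  10.2 328. ]]
349 301 [-0.708 -0.009  0.706] [607.907 131.737 215.115] yaw(-n) 0.7428984391891807
(234, 193) [ 482.313 -343.552   35.01 ]
(246, 195) [ 465.78  -305.895   17.413]
(239, 199) [ 494.631 -320.035   24.284]
```

```bash
cat >> h.py <<'E'
from scipy.spatial.transform import Rotation as Ro
from bench import monitor
def tool(xdir,ydir):
    x=np.array(xdir,float);x/=np.linalg.norm(x);y=np.array(ydir,float);y-=x*(x@y);y/=np.linalg.norm(y);return np.column_stack([x,y,np.cross(x,y)])
def delta(p,R,s=None):
    s=s or monitor.state(); R0=np.array(s['eef_rot']); d=R0.T@(np.array(p)-s['tcp_pos'])/1000; r=Ro.from_matrix(R0.T@R).as_rotvec(degrees=True)
    print('delta m',np.round(d,4),'rot',np.round(r,2)); return d,r
E
python3 - <<'E'
from h import *
np.set_printoptions(precision=3,suppress=True)
s=monitor.state(); i=viewer.camera_info("wrist"); R,t=np.array(i['R']),np.array(i['t'])
print('cam pos in tool',s['eef_rot'].T@(-R.T@t-s['tcp_pos'])); print('cam axes in tool',s['eef_rot'].T@R.T); print(i['mtx'])
E
```

```text
cam pos in tool [-145.955    0.557  -69.93 ]
cam axes in tool [[ 0.001 -0.273  0.962]
 [ 1.     0.002 -0.001]
 [-0.001  0.962  0.273]]
[[282.689   0.    323.045]
 [  0.    282.689 195.849]
 [  0.      0.      1.   ]]
```

Emit:
carry_out --pt "-0.018 -0.042 0.036 -4 0 0 0.05" --pt "-0.036 -0.084 0.072 -8 0 0 0.05" --pt "-0.054 -0.126 0.108 -12 0 0 0.05" --pt "-0.072 -0.168 0.144 -16 0 0 0.05" --pt "-0.09 -0.21 0.18 -20 0 0 0.05"

```text
time: 0.72
tcp_pos: [324.8, 243.3, 329.0]
eef_rot: [[0.0, 0.115, 0.993], [-0.0, 0.993, -0.115], [-1.0, -0.0, 0.0]]
wrist_force: [1.0, -0.3, 0.1]
opening: 49.9
```

```bash
python3 - <<'E'
from h import *
s=monitor.state(); print(s['time'],s['tcp_pos'],s['q'])
a=np.radians(122); delta([466,-333,325],tool([0,0,-1],[np.cos(a),np.sin(a),0]))
E
```

```text
0.725 [324.83295823 243.31528697 329.03459715] [ 1.99692692e+01 -1.65485201e+01  1.07378156e+02 -9.10632355e-03
  8.91700029e+01 -6.34514902e+01]
delta m [ 0.0041 -0.5563  0.2063] rot [-3.858e+01  0.000e+00  1.000e-02]
```

Emit:
carry_out --pt "0 -0.056 0.021 -4 0 0 0.05" --pt "0 -0.112 0.042 -8 0 0 0.05" --pt "0 -0.168 0.063 -12 0 0 0.05" --pt "0 -0.224 0.084 -16 0 0 0.05" --pt "0 -0.28 0.105 -20 0 0 0.05"

```text
time: 1.35
tcp_pos: [396.3, -47.4, 328.7]
eef_rot: [[0.001, -0.231, 0.973], [0.0, 0.973, 0.231], [-1.0, -0.0, 0.001]]
wrist_force: [0.7, 1.3, -0.1]
opening: 50.0
```

```bash
python3 - <<'E'
from h import *
s=monitor.state(); print(s['time'],s['tcp_pos'],s['q'])
a=np.radians(122); delta([466,-333,325],tool([0,0,-1],[np.cos(a),np.sin(a),0]))
E
```

```text
1.35 [396.28963231 -47.37286055 328.6871524 ] [-2.39943539e+01 -1.75872317e+01  1.08195433e+02  1.30021587e-02
  8.93641226e+01 -1.27360542e+02]
delta m [ 0.0037 -0.294   0.0018] rot [-1.863e+01  3.000e-02  1.000e-02]
```

Emit:
carry_out --pt "0 -0.059 0 -4 0 0 0.05" --pt "0.001 -0.118 0 -8 0 0 0.05" --pt "0.002 -0.176 0.001 -12 0 0 0.05" --pt "0.003 -0.235 0.001 -16 0 0 0.05" --pt "0.004 -0.294 0.002 -18.5 0 0 0.05"

```text
time: 1.98
tcp_pos: [465.8, -333.0, 324.2]
eef_rot: [[-0.0, -0.527, 0.85], [0.001, 0.85, 0.527], [-1.0, 0.001, 0.0]]
wrist_force: [1.5, -0.4, 0.3]
opening: 50.0
```

```bash
python3 - <<'E'
from h import *
import pickle
s=monitor.state(); i=viewer.camera_info("wrist"); p,d=viewer.camera("wrist")
pickle.dump((i,d),open('pics/w1.pkl','wb')); cv2.imwrite('pics/w1.png',p); print(s['time'],s['tcp_pos'],s['q'],s['eef_rot'])
X=[[466,-333,z] for z in (177,219,245)]; u=proj("wrist",X,i); print(u)
c=u[1].astype(int); x0,y0=max(c[0]-100,0),max(c[1]-75,0); cv2.imwrite('pics/w1c.png',cv2.resize(p[y0:y0+150,x0:x0+200],None,fx=4,fy=4,interpolation=cv2.INTER_CUBIC)); print(x0,y0)
E
```

```text
1.975 [ 465.75175297 -333.03935171  324.22588115] [-4.74453799e+01  6.72272567e+00  8.63422556e+01  1.03147769e-02
  8.69677446e+01 -1.69275691e+02] [[-2.53852045e-04 -5.27397124e-01  8.49618861e-01]
 [ 5.42325124e-04  8.49618691e-01  5.27397180e-01]
 [-9.99999821e-01  5.94650508e-04  7.03432686e-05]]
[[322.79953999 184.01865046]
 [322.76288159 194.5675607 ]
 [322.73390131 202.91164146]]
222 119
```

View pics/w1c.png

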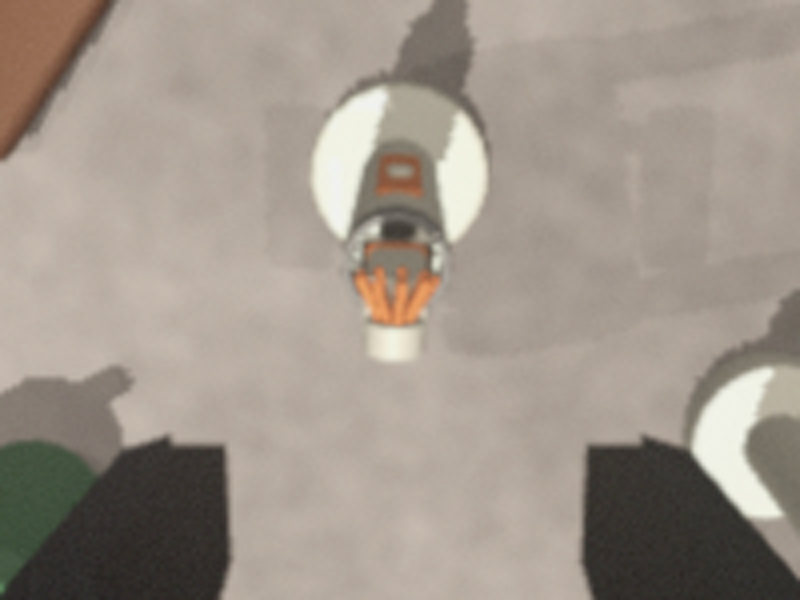

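The wrist view shows the bristles pointing up the image towards the camera. The head top is centred near (396,342) and the collar near (398.5,256) in crop pixels. The yaw matches within about 2°, and the axis is about 1.2 mm to tool −y. I'll go down now.

Emit:
carry_out --pt "0.035 -0.001 0 0 0 0 0.05" --pt "0.08 -0.001 0 0 0 0 0.05" --pt "0.115 -0.001 0 0 0 0 0.05" --pt "0.13 -0.001 0 0 0 0 0.05" --pt "0.137 -0.001 0 0 0 0 0.05"

```text
time: 2.65
tcp_pos: [466.2, -331.8, 187.4]
eef_rot: [[-0.0, -0.526, 0.85], [0.0, 0.85, 0.526], [-1.0, 0.001, -0.0]]
wrist_force: [0.4, -0.0, 0.8]
opening: 50.1
```

Emit:
carry_out --pt "0 0 0 0 0 0 0.02" --pt "0 0 0 0 0 0 0.0" --pt "0 0 0 0 0 0 0.0" --pt "0 0 0 0 0 0 0.0" --pt "0 0 0 0 0 0 0.0"

```text
time: 3.28
tcp_pos: [467.1, -332.8, 188.8]
eef_rot: [[0.002, -0.526, 0.85], [-0.002, 0.85, 0.526], [-1.0, -0.003, 0.001]]
wrist_force: [2.4, -0.6, 3.4]
opening: 14.5
```

```bash
python3 - <<'E'
from h import *
s=monitor.state(); i=viewer.camera_info("wrist"); p,d=viewer.camera("wrist"); q,_=viewer.camera("side")
print(s['time'],s['tcp_pos'],s['q'],s['opening'],s['wrist_force'])
z=lambda im,x,y,w,h,f:cv2.resize(im[y:y+h,x:x+w],None,fx=f,fy=f,interpolation=cv2.INTER_CUBIC)
cv2.imwrite('pics/g1.png',np.hstack([z(p,200,60,240,340,1.6)[:540],z(q,310,70,100,136,4)[:540]]))
E
```

```text
3.275 [ 467.10245828 -332.75144062  188.7676542 ] [-4.73259652e+01  1.28502219e+01  9.51597311e+01  1.47480210e-02
  7.18157293e+01 -1.69085157e+02] 14.509729705970866 [ 2.36431886 -0.61020385  3.39688592]
```

View pics/g1.png

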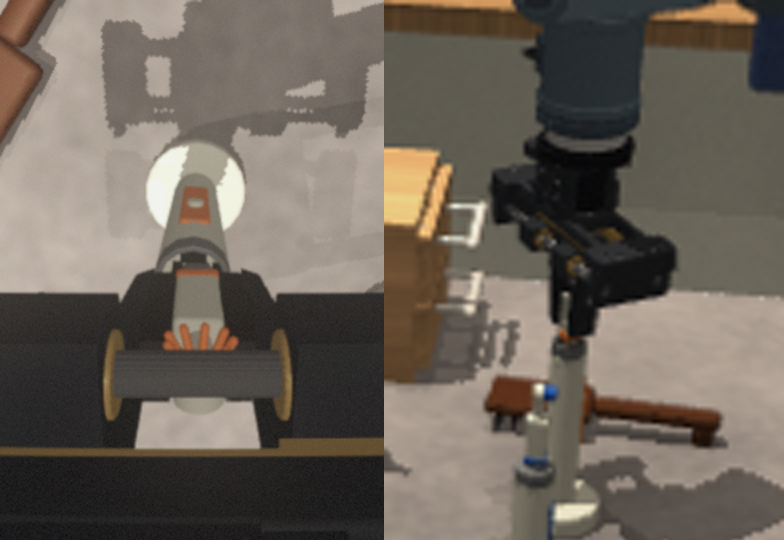

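The wrist view shows the sleeve between the pads, with the bristles facing the camera below the screw bar. In the side view the gripper is upright on the head, and the opening is 14.5 mm. Next I'll twist, then pull up.

Emit:
carry_out --pt "0 0 0 10 0 0 0.0" --pt "0 0 0 20 0 0 0.0" --pt "0 0 0 30 0 0 0.0" --pt "0 0 0 40 0 0 0.0" --pt "0 0 0 50 0 0 0.0"

```text
time: 4.0
tcp_pos: [466.3, -333.0, 188.7]
eef_rot: [[0.0, 0.319, 0.948], [-0.002, 0.948, -0.319], [-1.0, -0.002, 0.001]]
wrist_force: [-1.3, -3.3, 5.6]
opening: 14.6
```

Emit:
carry_out --pt "0 0 0 5 0 0 0.0" --pt "0 0 0 10 0 0 0.0" --pt "0 0 0 10 0 0 0.0" --pt "0 0 0 10 0 0 0.0" --pt "0 0 0 10 0 0 0.0"

```text
time: 4.62
tcp_pos: [466.4, -332.9, 188.7]
eef_rot: [[0.001, 0.473, 0.881], [-0.002, 0.881, -0.473], [-1.0, -0.002, 0.001]]
wrist_force: [0.7, -3.4, 6.0]
opening: 14.6
```

```bash
python3 - <<'E'
from h import *
s=monitor.state(); p,d=viewer.camera("wrist")
print(s['time'],s['tcp_pos'],s['eef_rot'],s['q'],s['opening'],s['wrist_force'],s['ft_torque'])
cv2.imwrite('pics/g2.png',cv2.resize(p[60:400,200:440],None,fx=1.6,fy=1.6))
E
```

```text
4.625 [ 466.36182583 -332.94196542  188.74096705] [[ 5.52337395e-04  4.73401770e-01  8.80846445e-01]
 [-2.08391430e-03  8.80845211e-01 -4.73399801e-01]
 [-9.99997676e-01 -1.57413209e-03  1.47305247e-03]] [-4.73550103e+01  1.28437109e+01  9.51708263e+01 -6.06169118e-02
  7.18762069e+01 -1.09080897e+02] 14.599706754720154 [ 0.7172798  -3.42965975  5.9624102 ] [-0.47917645  0.01587229 -0.01917142]
```

View pics/g2.png

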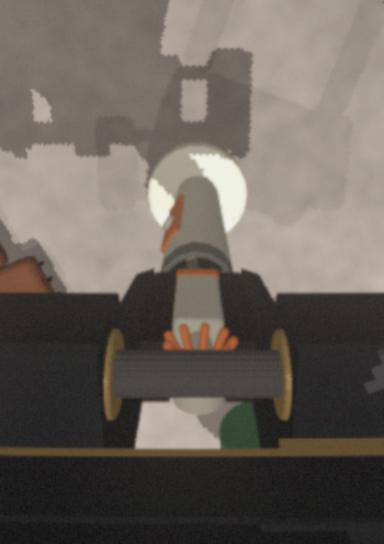

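The head turned 60° with the gripper: the bristles stay in place in the image while the handle's orange strip has moved left to (173,225). Now I lift.

Emit:
carry_out --pt "-0.005 0 0 0 0 0 0.0" --pt "-0.012 0 0 0 0 0 0.0" --pt "-0.022 0 0 0 0 0 0.0" --pt "-0.055 0 0 0 0 0 0.0" --pt "-0.1 0 0 0 0 0 0.0"

```text
time: 5.3
tcp_pos: [465.1, -330.6, 287.2]
eef_rot: [[-0.004, 0.473, 0.881], [0.004, 0.881, -0.473], [-1.0, 0.002, -0.005]]
wrist_force: [0.9, 0.0, -0.5]
opening: 14.5
```

```bash
python3 - <<'E'
from h import *
s=monitor.state(); i=viewer.camera_info("wrist"); p,d=viewer.camera("wrist"); q,_=viewer.camera("side")
print(s['time'],s['tcp_pos'],s['q'],s['opening'],s['wrist_force'])
z=lambda im,x,y,w,h,f:cv2.resize(im[y:y+h,x:x+w],None,fx=f,fy=f,interpolation=cv2.INTER_CUBIC)
cv2.imwrite('pics/g3.png',np.hstack([z(p,200,60,240,340,1.6)[:540],z(q,310,50,100,136,4)[:540]]))
X=np.array([605,149,212]);n=np.array([.7071,0,-.7071])
delta([470,-100,345],tool([0,0,-1],[0,1,0])); delta([485,149,330],tool([0.7071,0,-.7071],[0,1,0]))
E
```

```text
5.3 [ 465.14094744 -330.62769355  287.15245648] [-4.73226297e+01  7.89384423e+00  8.92506732e+01  7.60532486e-03
  8.31638752e+01 -1.09082532e+02] 14.49738134374135 [ 0.86093011  0.01944657 -0.45852951]
delta m [-0.0528  0.2065 -0.1078] rot [-28.23   0.37   0.23]
delta m [-0.0391  0.433  -0.2125] rot [-26.65 -43.7   11.3 ]
```

View pics/g3.png

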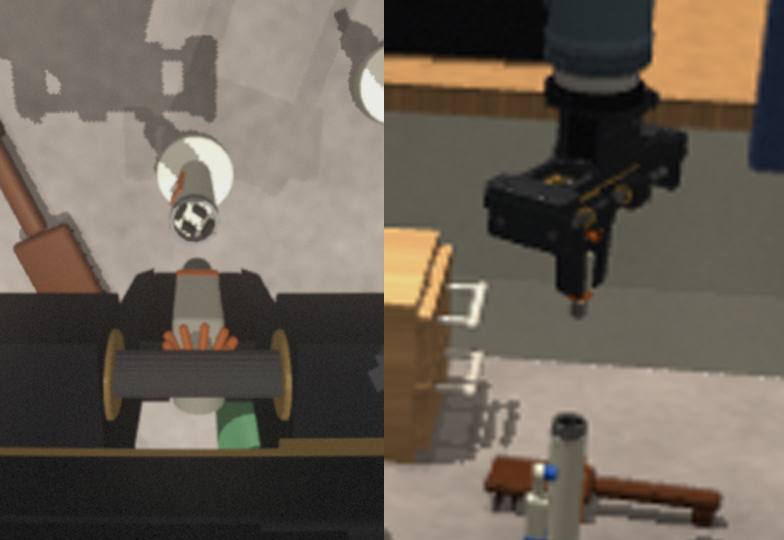

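The socket is empty, and the head hangs in the fingers with its dark shank end visible at (195,265) and (578,308). Next I carry it towards the bin.

Emit:
carry_out --pt "-0.03 0.04 -0.021 -6 0 0 0.0" --pt "-0.053 0.08 -0.043 -12 0 0 0.0" --pt "-0.053 0.124 -0.065 -18 0 0 0.0" --pt "-0.053 0.165 -0.086 -24 0 0 0.0" --pt "-0.053 0.206 -0.108 -28 0 0 0.0"

```text
time: 6.02
tcp_pos: [467.7, -97.5, 340.0]
eef_rot: [[-0.002, 0.002, 1.0], [0.001, 1.0, -0.002], [-1.0, 0.001, -0.002]]
wrist_force: [0.3, 0.2, -0.5]
opening: 15.0
```

```bash
python3 - <<'E'
from h import *
s=monitor.state(); print(s['time'],s['tcp_pos'],s['q'],s['opening'])
delta([485,149,345],tool([0.7071,0,-.7071],[0,1,0]))
E
```

```text
6.025 [467.69528001 -97.45232877 340.03547043] [-2.60520594e+01 -6.38677179e+00  9.77114819e+01  1.01663482e-02
  8.87977246e+01 -1.15960072e+02] 15.035168317334708
delta m [-0.0047  0.2465  0.0169] rot [-1.100e-01 -4.511e+01 -2.000e-02]
```

Emit:
carry_out --pt "0 0.049 0.003 0 -9 0 0.0" --pt "-0.001 0.098 0.006 0 -18 0 0.0" --pt "-0.002 0.147 0.01 0 -27 0 0.0" --pt "-0.003 0.196 0.014 0 -36 0 0.0" --pt "-0.005 0.246 0.017 0 -45 0 0.0"

```text
time: 6.65
tcp_pos: [485.7, 147.7, 345.7]
eef_rot: [[0.711, 0.004, 0.704], [-0.002, 1.0, -0.004], [-0.704, 0.002, 0.711]]
wrist_force: [0.8, 0.1, -1.3]
opening: 14.7
```

```bash
python3 - <<'E'
from h import *
import pickle
s=monitor.state(); i=viewer.camera_info("wrist"); p,d=viewer.camera("wrist")
print(s['time'],s['tcp_pos'],s['q'],s['opening'],s['eef_rot'])
pickle.dump((i,d),open('pics/w4.pkl','wb')); cv2.imwrite('pics/w4.png',p)
E
```

```text
6.65 [485.7486325  147.73365596 345.6597049 ] [  6.43347954 -31.26624188 125.4880256   -7.16067796  40.90718862
 -79.79505656] 14.72274368836516 [[ 0.71059028  0.00443081  0.70359208]
 [-0.00201813  0.99998889 -0.00425913]
 [-0.70360314  0.00160656  0.71059133]]
```

View pics/w4.png

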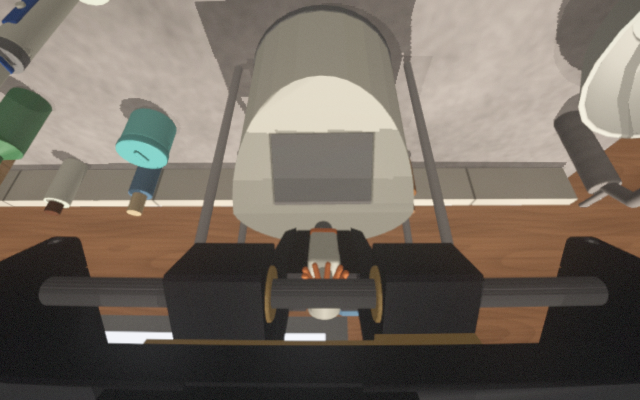

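The wrist view shows the flap squarely ahead, with corners at (271,133), (374,133), (373,204) and (272,204). I'll measure it using depth.

```bash
python3 - <<'E'
from h import *
import pickle
np.set_printoptions(precision=1,suppress=True)
i,d=pickle.load(open('pics/w4.pkl','rb'))
P=np.array([depthpt("wrist",(u,v),d[v,u],i) for u in range(276,370,6) for v in range(138,200,6)])
m=P.mean(0); n=np.linalg.svd(P-m)[2][2]; n*=np.sign(n[2]); print('n',n.round(3),'x-z',m[0]-m[2],'rms',((P-m)@n).std())
C=[]
for uv in [(271,133),(374,133),(373.5,204),(272,204)]:
    c,r,_=ray("wrist",uv,i); C.append(c+r*((m-c)@n)/(r@n))
C=np.array(C);print(C,C.mean(0), np.linalg.norm(C[0]-C[1]),np.linalg.norm(C[1]-C[2]))
E
```

```text
n [-0.7 -0.   0.7] x-z 394.82011236408295 rms 0.7582401171049529
[[577.8  89.2 182.1]
 [577.2 205.5 183. ]
 [636.3 208.8 242.5]
 [637.2  86.  241.7]] [607.1 147.4 212.3] 116.26577294258176 83.93465876268391
```

The mouth centre measures (607,148,212), which agrees with the text. I'll approach along the normal, aiming 8 mm below centre.

Emit:
carry_out --pt "0.03 0 -0.006 0 0 0 0.0" --pt "0.07 0 -0.012 0 0 0 0.0" --pt "0.11 0 -0.016 0 0 0 0.0" --pt "0.135 0 -0.016 0 0 0 0.0" --pt "0.15 0 -0.016 0 0 0 0.0"

```text
time: 7.32
tcp_pos: [580.7, 145.6, 225.3]
eef_rot: [[0.703, 0.005, 0.711], [-0.004, 1.0, -0.003], [-0.711, -0.001, 0.703]]
wrist_force: [-0.1, 0.3, -0.3]
opening: 14.8
```

Emit:
carry_out --pt "0.015 0 0 0 0 0 0.0" --pt "0.03 0 0 0 0 0 0.0" --pt "0.045 0 0 0 0 0 0.0" --pt "0.058 0 0 0 0 0 0.0" --pt "0.07 0 0 0 0 0 0.0"

```text
time: 7.95
tcp_pos: [630.0, 145.6, 177.0]
eef_rot: [[0.704, 0.005, 0.71], [-0.004, 1.0, -0.003], [-0.71, -0.001, 0.704]]
wrist_force: [-4.3, 0.1, 1.3]
opening: 15.3
```

```bash
python3 - <<'E'
from h import *
s=monitor.state(); i=viewer.camera_info("wrist"); p,d=viewer.camera("wrist"); q,_=viewer.camera("side")
print(s['time'],s['tcp_pos'],s['q'],s['opening'],s['wrist_force']); 
t=s['tcp_pos'];print('D',(t[0]-t[2]-395)*.7071,'sum',t[0]+t[2])
z=lambda im,x,y,w,h,f:cv2.resize(im[y:y+h,x:x+w],None,fx=f,fy=f,interpolation=cv2.INTER_CUBIC)
cv2.imwrite('pics/b1.png',np.hstack([z(p,200,40,240,340,1.6)[:540],z(q,230,120,100,136,4)[:540]]))
E
```

```text
7.95 [629.97757051 145.56123243 176.99625889] [  3.99012127   4.58619054 118.44501421 -13.96366634  12.62535375
 -73.35590621] 15.264838182865603 [-4.2840718   0.12924504  1.26334889]
D 40.998585446529844 sum 806.9738294064111
```

View pics/b1.png

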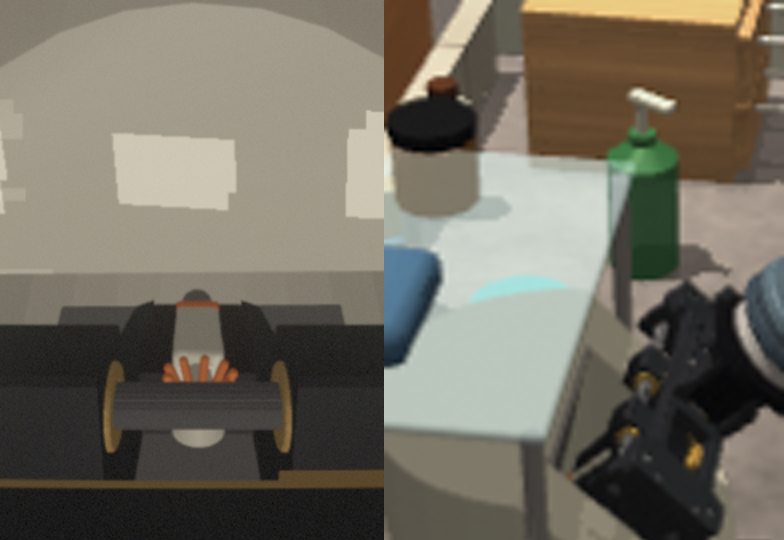

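The head and fingers are in through the mouth (D = 41 mm) with the flap held open, and the side view shows the gripper body still clear of the shelf. I'll go 17 mm deeper before releasing.

Emit:
carry_out --pt "0.006 0 0 0 0 0 0.0" --pt "0.012 0 0 0 0 0 0.0" --pt "0.017 0 0 0 0 0 0.0" --pt "0.017 0 0 0 0 0 0.0" --pt "0.017 0 0 0 0 0 0.0"

```text
time: 8.68
tcp_pos: [642.2, 145.8, 165.9]
eef_rot: [[0.706, 0.004, 0.709], [-0.003, 1.0, -0.003], [-0.709, -0.0, 0.706]]
wrist_force: [-1.9, -0.9, -5.2]
opening: 14.6
```

Emit:
carry_out --pt "0 0 0 0 0 0 0.03" --pt "0 0 0 0 0 0 0.045" --pt "0 0 0 0 0 0 0.045" --pt "0 0 0 0 0 0 0.045" --pt "0 0 0 0 0 0 0.045"

```text
time: 9.3
tcp_pos: [643.1, 145.7, 167.2]
eef_rot: [[0.707, 0.004, 0.707], [-0.003, 1.0, -0.003], [-0.707, -0.0, 0.708]]
wrist_force: [-4.6, -2.6, -0.2]
opening: 44.9
```

```bash
python3 - <<'E'
from h import *
s=monitor.state(); p,d=viewer.camera("wrist")
print(s['time'],s['tcp_pos'],s['q'],s['opening'],s['wrist_force']); 
t=s['tcp_pos'];print('D',(t[0]-t[2]-395)*.7071)
cv2.imwrite('pics/b2.png',p)
E
```

```text
9.3 [643.12588601 145.71692022 167.15101634] [  3.87465492   7.22731042 117.11531231 -15.36928997  11.08689365
 -71.99073222] 44.85306707350398 [-4.60267272 -2.57526466 -0.19294086]
D 57.25733034144205
```

View pics/b2.png

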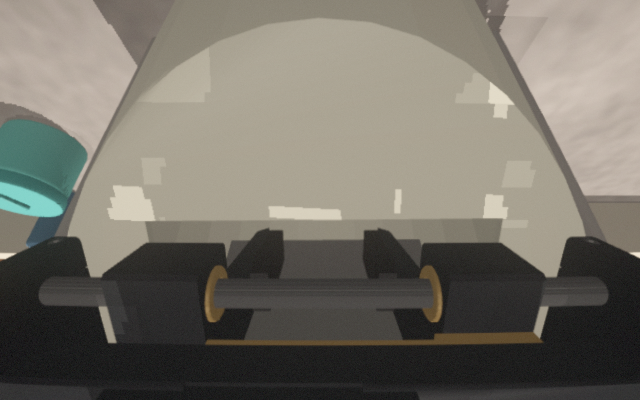

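The fingers are open and empty in the mouth, and the head has dropped out of view into the bin. I'll withdraw straight back.

Emit:
carry_out --pt "-0.015 0 0 0 0 0 0.045" --pt "-0.035 0 0 0 0 0 0.045" --pt "-0.06 0 0 0 0 0 0.045" --pt "-0.1 0 0 0 0 0 0.045" --pt "-0.15 0 0 0 0 0 0.045"

```text
time: 9.98
tcp_pos: [537.2, 146.6, 275.1]
eef_rot: [[0.709, 0.004, 0.705], [-0.002, 1.0, -0.003], [-0.705, 0.001, 0.709]]
wrist_force: [-0.1, -0.0, 0.7]
opening: 44.6
```

Emit:
carry_out --pt "-0.04 0 0 0 0 0 0.045" --pt "-0.08 0 0 0 0 0 0.045" --pt "-0.1 0 0 0 0 0 0.045" --pt "-0.1 0 0 0 0 0 0.045" --pt "-0.1 0 0 0 0 0 0.045"

```text
time: 10.6
tcp_pos: [466.7, 146.7, 343.8]
eef_rot: [[0.708, 0.004, 0.706], [-0.003, 1.0, -0.003], [-0.706, 0.0, 0.708]]
wrist_force: [-0.1, -0.7, -0.4]
opening: 45.0
```

```bash
python3 - <<'E'
from h import *
s=monitor.state(); i=viewer.camera_info("wrist"); p,d=viewer.camera("wrist"); q,_=viewer.camera("scene")
print(s['time'],s['tcp_pos'],s['joint_vel'],s['wrist_force'])
M=cv2.resize(p,(400,250)); z=cv2.resize(p[100:240,200:440],(400,250))
cv2.imwrite('pics/f.png',np.vstack([np.hstack([M,z]),cv2.resize(q[140:340,60:620],(800,286))]))
e=[(x,y,z) for x,y,z in [(576,90,181),(576,206,181),(636,206,241),(636,90,241)]]
P=np.array([depthpt("wrist",tuple(u),d[int(u[1]),int(u[0])],i) for u in proj("wrist",[(a,b,a-395) for a in (585,605,625) for b in (105,148,190)],i)])
print('x-z on flap',(P[:,0]-P[:,2]).round(1))
E
```

```text
10.6 [466.66807158 146.70928927 343.75408774] [-0.24276954  1.25533506  0.53269898  0.09942793  0.43103502 -0.06932164] [-0.07696001 -0.65586542 -0.40796936]
x-z on flap [395.1 394.9 394.2 393.1 392.9 395.2 396.2 394.4 392.3]
```

View pics/f.png

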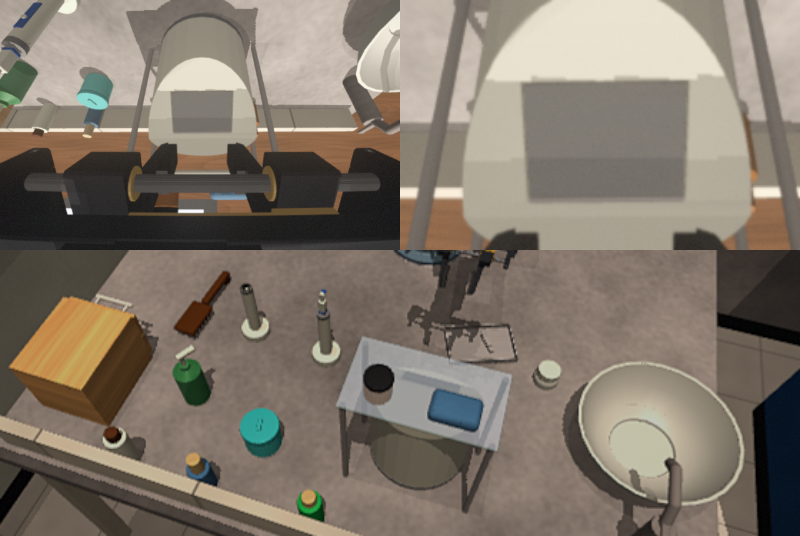

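The final views show the flap shut flush at (605,140), the orange brush's socket empty at (247,290), and the blue brush and other items in their places. The gripper is empty and clear of everything. I'm handing in.

```bash
python3 -c "
from bench import hand_in; print(hand_in())"
```

```text
the job is handed in; nothing more can be done
None
```

The worn orange head is off its toothbrush and in the bin, and the job is handed in at about 10.6 s on the robot's clock (limit 46 s).

- **Removing it:** I gripped the head by its sleeve, twisted it 60° in its socket and lifted it clear.
- **Throwing it away:** With the tool slanted at 45°, the head's foot and then the fingers pushed the flap inwards. I released the head with the fingertips about 57 mm inside the mouth. Then I backed straight out so that the flap closed.

**Last checks:**
- The flap is flush: depth readings across it lie within about 2.5 mm of the closed plane.
- The gripper and the socket are both empty.
- The blue toothbrush and the other items appear where they started, judged by eye from the camera views.
- The highest wrist force I read was about 7 N, at the ends of moves only; I did not record it in between.

I did not see the head lying inside the bin. I infer it fell there because it was gone once the fingers opened inside the mouth, and it was not seen outside the bin afterwards. No check failed or disagreed.

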